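Change over the parts trays: empty one home, bracket tray out

TASK

One blue tray in the rack has been left out empty: first push it fully home along its rail. Then hook a fingertip behind the front lip of the other tray, which holds the hinge bracket, and draw it fully out to its stop. Use the fingertips only: do not pinch the lips, do not touch or lift the bracket, and leave the oil bottle, the tape roll and the tally counter alone.

Things in the scene. Friction and masses are not known exactly. Their poses are not given: they have to be found in the camera images.
- rack: Plywood board 276 x 180 mm on four rubber feet, fixed on the bench, its top 14 mm above its origin (centre of its underside, on the bench top). Carries two aluminium slides (266 long, 80 wide, side rails up to 32 mm above the origin), 84 mm apart along its y; x runs along them away from the robot, trays come out along -x. Which tray is in which lane differs from start to start
- tray_empty (a joint): Travel in m of the blue tray that holds no part: 0 = fully home (back), 0.12 = fully out at its stop; grows as it comes along the rack's -x. Hard stop at each end, about 2 N of sliding friction, stays where left (no spring or latch). Tray 126 x 70 mm, side walls 18 mm high, open above, white card on the front of its lip
- tray_empty_lip (a point): Middle of the top edge of the front lip of the tray that holds no part; moves with it, axes as the rack's. The lip is a wall 70 mm wide (y), 8 mm thick (x, 4 mm each side of this point), its top 36 mm above the tray floor and 42 mm above the aluminium base in front. Behind it (+x) is a finger pocket 50 mm long (x), 64 mm wide, then a cross wall whose top is 22 mm below this point
- tray_bracket (a joint): Travel in m of the blue tray that holds the hinge bracket: 0 = fully home (back), 0.12 = fully out at its stop; grows as it comes along the rack's -x. Hard stop at each end, about 2 N of sliding friction, stays where left (no spring or latch). Tray 126 x 70 mm, side walls 18 mm high, open above, white card on the front of its lip
- tray_bracket_lip (a point): Middle of the top edge of the front lip of the tray that holds the hinge bracket; moves with it, axes as the rack's. The lip is a wall 70 mm wide (y), 8 mm thick (x, 4 mm each side of this point), its top 36 mm above the tray floor and 42 mm above the aluminium base in front. Behind it (+x) is a finger pocket 50 mm long (x), 64 mm wide, then a cross wall whose top is 22 mm below this point
- tray_bracket_nest (a point): Centre of the floor of the parts nest of the tray that holds the hinge bracket; moves with the tray. The nest is 61 mm (x) by 64 mm (y) with 14 mm high walls inside, 88.5 mm behind (+x of) the lip point
- hinge_bracket: Loose bare-metal hinge bracket, 44 x 46 x 39 mm: flat foot and upright ear with a black pin; origin at the centre of its underside, z up; stands in the nest of its tray
- oil_bottle: Bystander: loose cream oil bottle with a red spout, 45 mm across, 146 mm high, on the bench to the right of the rack; origin at the centre of its underside
- tape_roll: Bystander: loose roll of black tape, 58 mm across, 19 mm high, on the bench to the right of the rack; origin at the centre of its underside. A fixed grey upstand runs along the bench's front edge (x 0.33 to 0.34), its top 75 mm above z = 0; the bench top is at z = 0.005
- tally: Bystander: loose light round tally counter, 48 mm across, 23 mm high, on the bench to the right of the rack; origin at the centre of its underside. A fixed, tall light-blue steel post stands on the bench near it, at about x 0.53, y -0.48 (50 mm across)

How it is judged:
On the way, in this order (a step that is already met when the one before it is completed fails the run):
1. the empty tray is pushed home while the bracket tray is still in (value of joint tray_empty below 0.008 m and value of joint tray_bracket below 0.02 m), for 0.2 s.
2. the bracket tray is being drawn by a fingertip behind its lip (contact force between the fingers and tray_bracket_c0 above 0.5 N and value of joint tray_bracket between 0.01 and 0.112 m), for 0.1 s.
3. the bracket tray is drawn out to its stop (value of joint tray_bracket above 0.112 m), for 0.2 s.
At the end, for the whole second after the job is handed in: The empty tray is home (within 8 mm) and the bracket tray is out at its stop (within 8 mm); the bracket stands upright (within 0.15 rad), at rest, on the floor of its tray's nest, within 15 mm of its centre (value of joint tray_empty below 0.008 m and value of joint tray_bracket above 0.112 m and horizontal distance between hinge_bracket and tray_bracket_nest below 0.015 m and z of hinge_bracket in the frame of tray_bracket_nest below 0.006 m and angle between hinge_bracket's own z axis and vertical below 0.15 rad and linear speed of hinge_bracket below 0.01 m/s); the robot touches nothing.
It fails at once if a tray lip is pinched between the fingers ((contact force between the fingers and tray_empty_c0 above 0.8 N and contact force between the fingers and tray_empty_c1 above 0.8 N) or (contact force between the fingers and tray_bracket_c0 above 0.8 N and contact force between the fingers and tray_bracket_c1 above 0.8 N)).
It fails at once if the bracket is touched by the robot (contact force between any of the arm, the fingers and hinge_bracket above 0.5 N).
It fails at once if the bracket is lifted or tipped (z of hinge_bracket in the frame of tray_bracket_nest above 0.012 m or angle between hinge_bracket's own z axis and vertical above 0.35 rad).
It fails at once if a bystander is moved by more than 20 mm (distance of any of oil_bottle, tape_roll, tally from where it was at the start of the episode above 0.02 m).
It also fails if it takes over 35 s, if anything falls off the work surface, if the arm or the gripper's body presses on something with over 40 N, if the wrist force passes 120 N, or if a joint passes its speed limit or range.

ROBOT

A 7-joint arm with a two-finger parallel gripper is mounted at the origin on a cart in front of the work surface, level with it; the furniture and walls round the work are solid. World frame = base frame: x ahead of the robot, y to its left, z up, the work surface at z = 0. Lengths are in m, angles in rad, forces in N, time in s.
With the tool pointing down it reaches from about 0.35 to 0.9 m from the base axis. Payload 7.2 kg.
Tool frame: the origin (TCP) lies where the fingers leave the gripper's body, on its centre line; the fingertips stand 80 mm ahead of it and the grasp point (between the pads) lies 61 mm ahead of it; z points along the fingers, y is the line along which they close (so a half turn about z gives the same grasp; the last joint's range is limited). The gripper opens to 88 mm and grips with 3 to 60 N. Pads are 20 mm wide; open, the fingers measure 115 mm over their backs; the gripper's body (75 mm by 178 mm) begins 61 mm behind the grasp point.
Start: joints at [1.28, 0.411, -0.013, 1.596, 0.006, 1.134, -0.082], TCP at [0.138, -0.61, 0.303] pointing down, gripper open.
Joint ranges: [-2.95, 2.95], [-0.29, 1.99], [-1.47, 1.44], [0.14, 2.54], [-1.03, 4.17], [0.13, 1.85], [-2.86, 2.86]. Speed limits (rad/s): [2.39, 2.39, 3.01, 3.01, 3.14, 3.14, 3.14].

INTERFACE

Orientations are given as a unit quaternion [w, x, y, z].
In Python, from cell import sensors, capture, camera_model, workorder gives the robot as it stands. The module is installed in compiled form; this text tells all that it offers.
- The arm moves only by the tool carry_out, never from a script. Its argument "steps" is one flat list of numbers, 7 for each row, row after row: the opening, from 0 (shut) to 1 (fully open), then the shift along the tool's x, y, z in normalised numbers (1 is 80 cm), then the turn, a rotation vector about the tool's x, y, z in normalised numbers (1 is 90 degrees). In form: [hand, tx, ty, tz, wx, wy, wz, hand, tx, ty, tz, wx, wy, wz, ...]. A call has 1 to 5 rows; each row is the pose to reach, as a shift and turn from the pose commanded when the call began, along the tool's axes at that moment; what a row does not reach only later rows make up. A row lasts 1/12 s, in which the tool goes at most 41.7 mm and 7.16 degrees, less where a joint would pass 70% of its speed; a pose out of reach is approached as far as the arm can. No shift or turn number may pass 1 either way. A call with a gripper value outside its range is refused whole. The fingers move at their own pace and stop on an object; "newtons" is the grip in N (left out, the last holds). Time passes only in rows, so rows that repeat a pose let the fingers close. It gives the time, the measured TCP pose, the force, the opening and the grip force at its end, in the units of the state.
- sensors.get_obs(): the state, without advancing time (a new reading comes with each control period).
- capture(name): name is "scene" or "top"; returns (picture, depth): 480x640x3 uint8, blue, green, red; 480x640 float32, m along the optical axis (not along the pixel's ray), 0 where there is no reading.
- camera_model(name): a dict with "fx", "fy", "cx", "cy" (pixels), "R" (3x3) and "t" (3): a world point X has camera coordinates R X + t. Camera axes: x right, y down, z forward; pixel columns grow to the right and rows downward; lengths in m; the calibration is good to about 2 mm. A picture is of the moment at which its call begins. camera_model takes no time and is no camera call.
- workorder.finish_job(): hands the job in; it is judged then, once.
The state is a dict: "clock": time; "joints": joint angles; "qvel": joint speeds; "joint_torque": joint torques, N m; "eef_pos": TCP position; "ee_rot": TCP orientation; "wrist_force": force on the tool from outside, world axes, zero at the start; "wrist_torque": the same for the moment, N m; "opening": finger opening in m; "finger_force": force on a finger pad.
Only numpy, scipy, OpenCV 4.12 (cv2) and the standard library are available. Lean on these libraries where they do the work, as an engineer would, in place of code of your own. Each camera call takes 0.05 s, during which the arm holds its last target. There are 200 camera calls.

## Working session

There is one attempt and no reset: what is moved stays moved. The work goes in short steps, Python scripts to look and compute and a tool call to move; the robot and the scene stay as the last step left them, time stands still between calls to the robot, and variables do not carry over. Pictures are saved under pics/ and viewed, at most 10 in all, crops included, and the job is handed in when it is done.

Besides the shell and the picture viewer there is one more tool, called after "Emit:" as name(argument=value, ...), one argument or row to a line, values as JSON. carry_out: Moves the arm, as the interface text tells. Its arguments: {"type":"object","properties":{"steps":{"type":"array"},"newtons":{"type":"number"}},"required":["steps"]}

```bash
mkdir -p pics; python3 - <<'E'
from cell import sensors,capture,camera_model
import cv2,numpy as np
o=sensors.get_obs(); print({k:np.round(v,3).tolist() for k,v in o.items()})
for n in("scene","top"):
    p,d=capture(n); cv2.imwrite(f"pics/{n}0.png",p); np.savez(f"{n}0.npz",p=p,d=d); m=camera_model(n); print(n,{k:np.round(v,3).tolist() for k,v in m.items()})
E
```

```text
{'clock': 0.0, 'joints': [1.28, 0.412, -0.013, 1.597, 0.006, 1.134, -0.082], 'qvel': [-0.001, 0.001, 0.0, 0.001, 0.0, 0.0, -0.0], 'joint_torque': [-0.0, -58.797, 0.642, -29.108, -0.054, 0.018, 0.0], 'eef_pos': [0.138, -0.609, 0.302], 'ee_rot': [-0.001, 0.994, 0.111, -0.0], 'wrist_force': [0.071, 0.332, -1.077], 'wrist_torque': [-0.013, -0.005, -0.02], 'finger_force': 0.0, 'opening': 0.088}
scene {'fx': 493.909, 'fy': 493.909, 'cx': 312.625, 'cy': 238.562, 'R': [[-0.737, -0.676, 0.012], [-0.46, 0.488, -0.742], [0.496, -0.552, -0.67]], 't': [0.156, 0.461, 0.444]}
top {'fx': 450.628, 'fy': 450.628, 'cx': 317.153, 'cy': 239.736, 'R': [[0.005, -1.0, -0.005], [-0.995, -0.004, -0.1], [0.1, 0.005, -0.995]], 't': [-0.367, 0.543, 0.867]}
```

View pics/scene0.png

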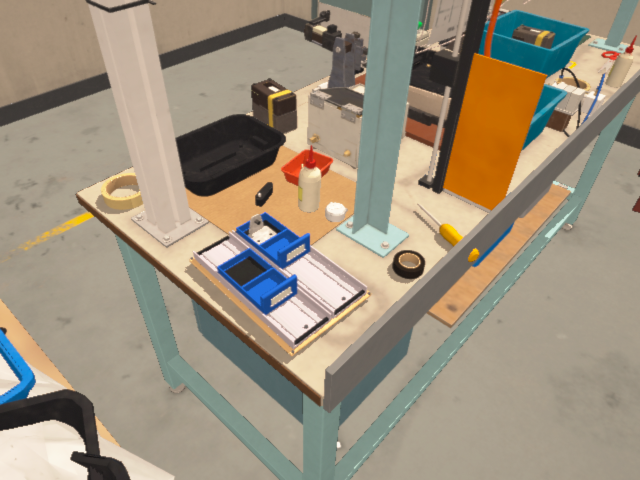

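View pics/top0.png

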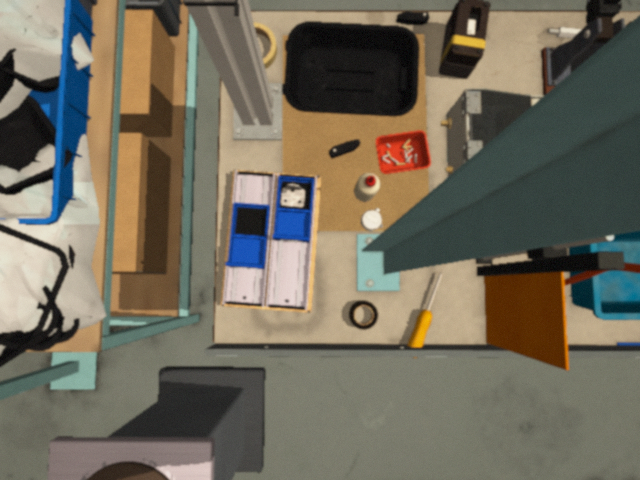

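The scene view shows the rack near (280,285). The empty tray, with its black floor, is in the left lane and partly out. The bracket tray is in the right lane, near home. In the top view the empty lip is near (247,265) and the bracket lip near (291,238).

```bash
cat >h.py <<'E'
import numpy as np,cv2
from cell import sensors,capture,camera_model
def cloud(n,d):
    m=camera_model(n);v,u=np.mgrid[:480,:640]
    c=np.stack([(u-m['cx'])/m['fx']*d,(v-m['cy'])/m['fy']*d,d],-1)
    return (c-m['t'])@m['R']
def blue(p):
    h=cv2.cvtColor(p,cv2.COLOR_BGR2HSV); return cv2.inRange(h,(105,150,60),(125,255,255))>0
def fit(n,p,d):
    """blue points near rack"""
    X=cloud(n,d); k=blue(p)&(d>0)&(X[...,0]>.36)&(X[...,0]<.75)&(X[...,1]>-.42)&(X[...,1]<-.1)&(X[...,2]<.12)
    return X,k
E
python3 - <<'E'
from h import *
for n in("scene","top"):
    z=np.load(n+"0.npz");p,d=z['p'],z['d'];X,k=fit(n,p,d)
    l,lab,st,_=cv2.connectedComponentsWithStats(k.astype(np.uint8))
    for i in range(1,l):
        if st[i,4]<60: continue
        P=X[lab==i]; print(n,st[i],P.min(0).round(3),P.max(0).round(3))
        t=P[P[:,2]>np.percentile(P[:,2],97)-.006]
        T=t[:,:2].astype(np.float32); print('  top',len(t),t.mean(0).round(4),t.min(0).round(4),t.max(0).round(4),cv2.minAreaRect(T))
    print('bench z',np.median(X[330:340,250:300,2]) if n=='top' else '')
z=np.load("top0.npz");p,d=z['p'],z['d'];X=cloud('top',d)
# rack footprint: points higher than bench, z .012-.05
k=(X[...,2]>.013)&(X[...,2]<.07)&(X[...,0]>.36)&(X[...,0]<.74)&(X[...,1]>-.42)&(X[...,1]<-.12)
l,lab,st,_=cv2.connectedComponentsWithStats(k.astype(np.uint8));i=1+st[1:,4].argmax()
P=X[lab==i];print('rack',st[i],cv2.minAreaRect(P[:,:2].astype(np.float32)))
c=p[160:325,210:400];cv2.imwrite('pics/c1.png',cv2.resize(c,None,fx=3.5,fy=3.5,interpolation=cv2.INTER_CUBIC))
s=np.load("scene0.npz")['p'][195:355,180:375];cv2.imwrite('pics/c2.png',cv2.resize(s,None,fx=3.5,fy=3.5,interpolation=cv2.INTER_CUBIC))
E
```

```text
scene [ 237  213   73   55 1327] [ 0.539 -0.356  0.027] [ 0.668 -0.278  0.071]
  top 173 [ 0.5444 -0.3099  0.0676] [ 0.5393 -0.3472  0.0635] [ 0.552  -0.2788  0.0714] ((0.5453751683235168, -0.31297603249549866), (0.06855711340904236, 0.009106005541980267), 85.25234985351562)
scene [ 218  249   79   65 1872] [ 0.486 -0.269  0.027] [ 0.616 -0.191  0.073]
  top 224 [ 0.4918 -0.223   0.0679] [ 0.4874 -0.2598  0.0635] [ 0.4994 -0.1907  0.0726] ((0.49263492226600647, -0.22530195116996765), (0.06931809335947037, 0.00896706897765398), 85.78108215332031)
bench z 
top [ 273  176   41   65 1406] [ 0.54  -0.356  0.025] [ 0.673 -0.281  0.072]
  top 149 [ 0.5461 -0.3143  0.0687] [ 0.5402 -0.3477  0.064 ] [ 0.5516 -0.2814  0.0721] ((0.5462376475334167, -0.31467926502227783), (0.06650212407112122, 0.00846928171813488), 86.73512268066406)
top [ 226  204   43   64 1444] [ 0.489 -0.269  0.025] [ 0.615 -0.19   0.073]
  top 131 [ 0.4938 -0.2287  0.0688] [ 0.4886 -0.2618  0.0641] [ 0.498  -0.1942  0.0734] ((0.4939035475254059, -0.22811102867126465), (0.06790977716445923, 0.006954126991331577), 86.22997283935547)
bench z 0.004550992319419758
rack [  221   169   101   143 12163] ((0.5463511347770691, -0.27270349860191345), (0.1802905648946762, 0.27640479803085327), 86.01740264892578)
```

View pics/c1.png

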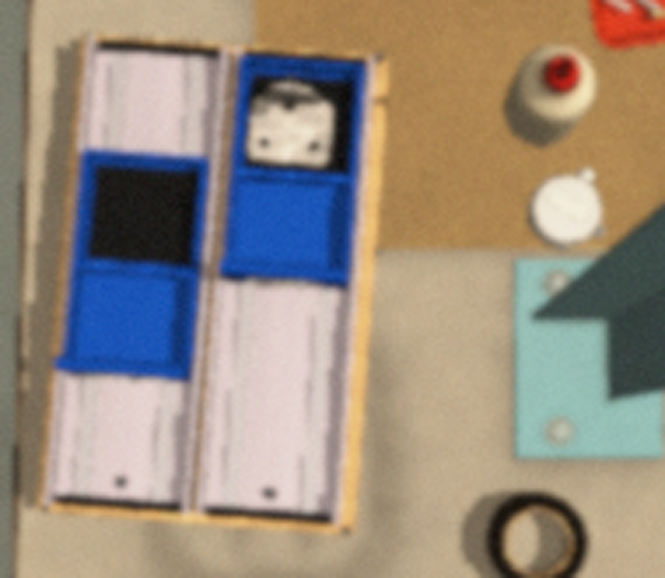

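View pics/c2.png

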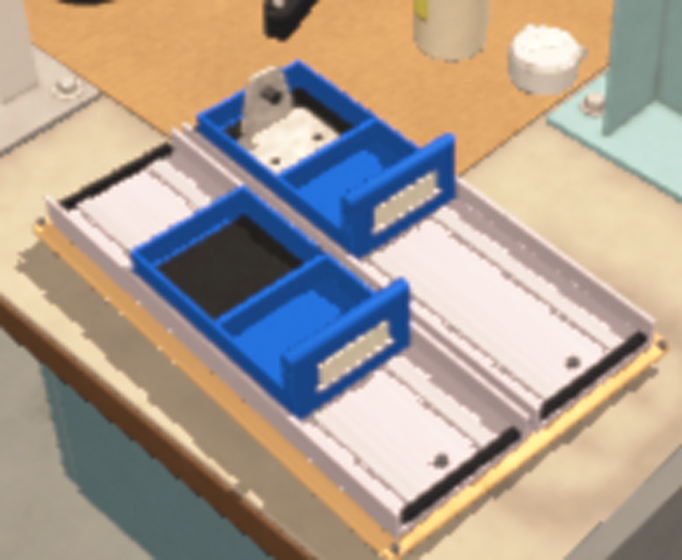

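The rack's yaw is about −4°, and the lips sit at rack (−0.056, +0.042) and (+0.002, −0.041). The ±42 mm lane offset matches the text. The lip tops are at z ≈ 0.067, so I'll start moving.

Careful with the scale: shifts go in shares of 80 cm and turns go in shares of 90 degrees. That gives: 15.7 cm / 80 = 0.1963, 12.5 cm / 80 = 0.1563.

Emit:
carry_out(
  steps=[0,0.0388,-0.0313,0,0,0,0,0,0.0775,-0.0625,0,0,0,0,0,0.1175,-0.0925,0,0,0,0,0,0.1563,-0.1238,0,0,0,0,0,0.1963,-0.155,0,0,0,0],
)

```text
clock: 0.52
eef_pos: [0.2644, -0.4522, 0.3023]
ee_rot: [-0.0, 0.994, 0.111, -0.0]
wrist_force: [1.0, -0.2, 0.3]
opening: 0.058
finger_force: 0.0
```

Converted, 15.7 cm / 80 = 0.1963, 12.5 cm / 80 = 0.1563.

Emit:
carry_out(
  steps=[0,0.0388,-0.0313,0,0,0,0,0,0.0775,-0.0625,0,0,0,0,0,0.1175,-0.0925,0,0,0,0,0,0.1563,-0.1238,0,0,0,0,0,0.1963,-0.155,0,0,0,0],
)

```text
clock: 0.93
eef_pos: [0.3901, -0.2966, 0.3026]
ee_rot: [0.0, 0.994, 0.111, -0.0]
wrist_force: [0.3, -0.7, -0.0]
opening: 0.0247
finger_force: 0.0
```

```bash
cat >>h.py <<'E'
from scipy.spatial.transform import Rotation as Ro
C=np.array([.5464,-.2727]);A=np.radians(-4);RR=np.array([[np.cos(A),-np.sin(A)],[np.sin(A),np.cos(A)]])
def go(rx,ry,z):
    "tool shift (cm) and turn (deg) from measured pose to rack-frame rx,ry, height z, yaw of rack, pointing down"
    o=sensors.get_obs();q=np.array(o['ee_rot']);R=Ro.from_quat(q[[1,2,3,0]])
    w=np.r_[C+RR@[rx,ry],z]-o['eef_pos']
    G=Ro.from_matrix(np.array([[RR[0,0],RR[1,0]*-1*-1,0],[0,0,0],[0,0,0]])) if 0 else Ro.from_euler('z',A)*Ro.from_euler('x',np.pi)
    r=(np.array(o['eef_pos'])[:2]-C)@RR
    print('t',round(o['clock'],2),'rack xy',r.round(4),'z',round(o['eef_pos'][2],4),'F',np.round(o['wrist_force'],1),'open',round(o['opening'],3),'shift cm',(R.inv().apply(w)*100).round(2),'turn',np.degrees((R.inv()*G).as_rotvec()).round(2))
E
sed -i 's/^    G=.*/    G=Ro.from_euler("z",A)*Ro.from_euler("x",np.pi)/' h.py
python3 -c "
from h import *;go(-.100,.0424,.302)"
```

```text
t 0.93 rack xy [-0.1543 -0.0347] z 0.3026 F [ 0.3 -0.7 -0. ] open 0.025 shift cm [ 7.42 -5.82  0.06] turn [1.000e-02 2.000e-02 1.675e+01]
```

Converted, 7.4 cm / 80 = 0.0925, -5.8 cm / 80 = -0.0725, 16.75 degrees / 90 = 0.1861.

Emit:
carry_out(
  steps=[0,0.0313,-0.025,0,0,0,0.0622,0,0.0625,-0.05,0,0,0,0.1244,0,0.0925,-0.0725,0,0,0,0.1861,0,0.0925,-0.0725,0,0,0,0.1861,0,0.0925,-0.0725,0,0,0,0.1861],
)

```text
clock: 1.35
eef_pos: [0.4496, -0.2238, 0.3023]
ee_rot: [-0.0, 0.999, -0.032, -0.0]
wrist_force: [-0.5, -0.3, 0.7]
opening: 0.0002
finger_force: 0.0
```

```bash
python3 - <<'E'
from h import *
go(-.100,.0424,.128)
# lip and floor heights, in rack frame
for n in("scene","top"):
    z=np.load(n+"0.npz");X=cloud(n,z['d']);r=(X[...,:2]-C)@RR
    for nm,cx,cy,hx,hy in(("base",-.09,.042,.02,.025),("pocketE",-.03,.042,.012,.02),("pocketB",.03,-.042,.012,.02),("lipE",-.056,.042,.003,.03),("lipB",.0025,-.042,.003,.03)):
        k=(abs(r[...,0]-cx)<hx)&(abs(r[...,1]-cy)<hy);print(n,nm,k.sum(),np.percentile(X[k][:,2],[10,50,90]).round(4))
    for nm,cy in(("E",.042),("B",-.042)):
        k=(abs(r[...,1]-cy)<.03)&(X[...,2]>.06)&(X[...,2]<.08)&(r[...,0]<.03);print(n,nm,np.percentile(r[k][:,0],[5,50,95]).round(4))
E
```

```text
t 1.35 rack xy [-0.1    0.042] z 0.3023 F [-0.5 -0.3  0.7] open 0.0 shift cm [ 1.000e-02 -3.000e-02  1.743e+01] turn [-0.03  0.03  0.28]
scene base 794 [-0.5754  0.0248  0.0269]
scene pocketE 196 [-0.5774 -0.5726  0.0316]
scene pocketB 377 [-0.7563 -0.4928  0.0298]
scene lipE 220 [-0.5764  0.0669  0.07  ]
scene lipB 248 [-0.7523  0.0452  0.0699]
scene E [-0.2247 -0.2159 -0.0557]
scene B [-0.2187 -0.2099  0.0028]
top base 517 [0.0227 0.0249 0.0273]
top pocketE 240 [0.0286 0.0307 0.0325]
top pocketB 244 [0.0285 0.0304 0.0323]
top lipE 103 [0.0673 0.069  0.0709]
top lipB 101 [0.0673 0.069  0.0709]
top E [-0.2226 -0.2126 -0.0534]
top B [-0.216  -0.2064  0.0054]
```

Converted, 17.4 cm / 80 = 0.2175, 16 cm / 80 = 0.2.

Emit:
carry_out(
  steps=[0,0,0,0.05,0,0,0,0,0,0,0.1,0,0,0,0,0,0,0.15,0,0,0,0,0,0,0.2,0,0,0,0,0,0,0.2175,0,0,0],
)

```text
clock: 1.77
eef_pos: [0.4453, -0.2259, 0.1238]
ee_rot: [-0.001, 0.999, -0.035, -0.003]
wrist_force: [-0.5, 0.8, -0.3]
opening: 0.0002
finger_force: 0.0
```

Converted, 4 cm / 80 = 0.05, 3 cm / 80 = 0.0375.

Emit:
carry_out(
  steps=[0,0.0125,0,0,0,0,0,0,0.025,0,0,0,0,0,0,0.0375,0,0,0,0,0,0,0.05,0,0,0,0,0,0,0.05,0,0,0,0,0],
)

```text
clock: 2.18
eef_pos: [0.4919, -0.2287, 0.1303]
ee_rot: [0.001, 0.999, -0.034, 0.002]
wrist_force: [0.7, -0.2, 0.8]
opening: 0.0002
finger_force: 0.0
```

```bash
python3 -c "
from h import *;go(-.012,.0424,.128)"
```

```text
t 2.18 rack xy [-0.0575  0.0401] z 0.1303 F [ 0.7 -0.2  0.8] open 0.0 shift cm [ 4.54 -0.23  0.25] turn [ 0.06 -0.24  0.05]
```

Converted, 3.6 cm / 80 = 0.045, 3.2 cm / 80 = 0.04.

Emit:
carry_out(
  steps=[0,0.01,0,0.0013,0,0,0,0,0.02,-0.0013,0.0025,0,0,0,0,0.03,-0.0025,0.0025,0,0,0,0,0.04,-0.0025,0.0025,0,0,0,0,0.045,-0.0025,0.0025,0,0,0],
)

```text
clock: 2.6
eef_pos: [0.5261, -0.2286, 0.1268]
ee_rot: [0.0, 0.999, -0.035, 0.0]
wrist_force: [-2.2, 0.3, 1.7]
opening: 0.0004
finger_force: 1.1
```

```bash
python3 - <<'E'
from h import *
go(-.012,.0424,.128)
for n in("scene","top"):
    p,d=capture(n);cv2.imwrite(f'pics/{n}1.png',p);X=cloud(n,d);r=(X[...,:2]-C)@RR
    for nm,cy in(("E",.042),("B",-.042)):
        k=blue(p)&(abs(r[...,1]-cy)<.03)&(X[...,2]>.06)&(X[...,2]<.08);print(n,nm,k.sum(),np.percentile(r[k][:,0],[5,50,95]).round(4))
E
```

```text
t 2.6 rack xy [-0.0233  0.0425] z 0.1268 F [-2.2  0.3  1.7] open 0.0 shift cm [ 1.13  0.01 -0.12] turn [ 0.01 -0.04  0.04]
scene E 84 [-0.0124 -0.0106 -0.0059]
scene B 132 [-0.0021 -0.0006  0.0032]
top E 26 [-0.0101 -0.0073 -0.004 ]
top B 74 [-0.0007  0.0027  0.0065]
```

View pics/scene1.png

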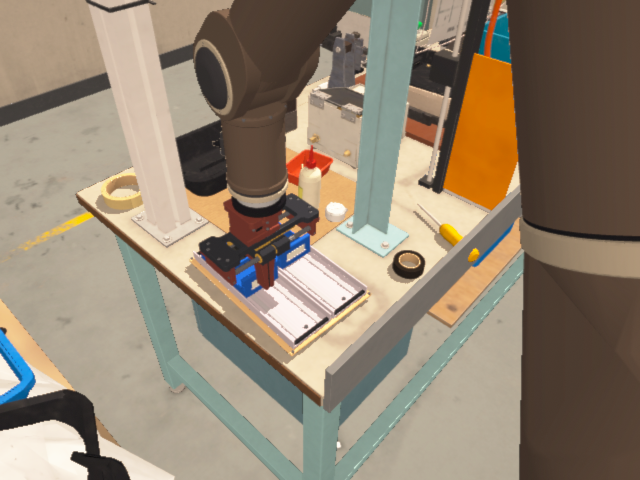

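The finger (265,270) is against the front of the empty lip, which is about 10 mm short of the bracket lip. I'll push on until the force rises.

Converted, 1.1 cm / 80 = 0.0138, 0.9 cm / 80 = 0.0113.

Emit:
carry_out(
  steps=[0,0.0038,0,0,0,0,0,0,0.0075,0,0,0,0,0,0,0.0113,0,0,0,0,0,0,0.0138,0,0,0,0,0,0,0.0138,0,0,0,0,0],
)

```text
clock: 3.12
eef_pos: [0.5362, -0.2293, 0.1266]
ee_rot: [-0.0, 0.999, -0.035, 0.0]
wrist_force: [-0.4, -0.3, -0.6]
opening: 0.0006
finger_force: 0.2
```

Converted, 0.4 cm / 80 = 0.005, 0.3 cm / 80 = 0.0038.

Emit:
carry_out(
  steps=[0,0.0019,0,0,0,0,0,0,0.0038,0,0,0,0,0,0,0.005,0,0,0,0,0,0,0.005,0,0,0,0,0],
)

```text
clock: 3.45
eef_pos: [0.537, -0.2295, 0.1264]
ee_rot: [-0.0, 0.999, -0.035, -0.003]
wrist_force: [-12.6, 2.6, 9.8]
opening: 0.0004
finger_force: 6.0
```

```bash
cat >>h.py <<'E'
def lips():
  for n in("scene","top"):
    p,d=capture(n);X=cloud(n,d);r=(X[...,:2]-C)@RR
    for nm,cy in(("E",.042),("B",-.042)):
        k=blue(p)&(abs(r[...,1]-cy)<.03)&(X[...,2]>.06)&(X[...,2]<.08);print(n,nm,k.sum(),np.percentile(r[k][:,0],[5,50,95]).round(4))
  return p
E
python3 - <<'E'
from h import *
go(-.012,.0424,.128); lips()
E
```

```text
t 3.45 rack xy [-0.0124  0.0424] z 0.1264 F [-12.6   2.6   9.8] open 0.0 shift cm [ 0.04  0.   -0.16] turn [-0.03  0.38 -0.02]
scene E 79 [-0.0021 -0.0002  0.0041]
scene B 181 [-0.0022 -0.0003  0.0038]
top E 28 [-0.0005  0.0024  0.0056]
top B 72 [-0.0012  0.0024  0.0062]
```

The empty tray is at its stop: 12.6 N, and both lips are level. I'll back off, rise and cross over to the bracket pocket.

Emit:
carry_out(
  steps=[0,-0.0188,0,0,0,0,0,0,-0.0375,0,0,0,0,0,0,-0.0375,0,-0.05,0,0,0,0,-0.0375,0,-0.1,0,0,0,0,-0.0375,0,-0.1,0,0,0],
)

```text
clock: 3.97
eef_pos: [0.5133, -0.2289, 0.2138]
ee_rot: [0.002, 0.999, -0.035, 0.005]
wrist_force: [1.5, -0.5, 0.0]
opening: 0.0002
finger_force: 0.0
```

Converted, 8.3 cm / 80 = 0.1038, 6.6 cm / 80 = 0.0825.

Emit:
carry_out(
  steps=[0,0.0288,0.035,0,0,0,0,0,0.0575,0.07,0,0,0,0,0,0.0825,0.1038,0,0,0,0,0,0.0825,0.1038,0,0,0,0,0,0.0825,0.1038,0,0,0,0],
)

```text
clock: 4.38
eef_pos: [0.5704, -0.3171, 0.2061]
ee_rot: [0.0, 0.999, -0.036, 0.0]
wrist_force: [-0.5, 1.3, -1.2]
opening: 0.0003
finger_force: 0.0
```

```bash
python3 - <<'E'
from h import *
go(.026,-.0418,.128); p=lips(); cv2.imwrite('pics/top2.png',p)
E
```

```text
t 4.38 rack xy [ 0.0271 -0.0426] z 0.2061 F [-0.5  1.3 -1.2] open 0.0 shift cm [-0.11 -0.08  7.81] turn [ 0.04 -0.05 -0.13]
scene E 218 [-0.0023 -0.0002  0.0041]
scene B 183 [-0.0025 -0.0003  0.0041]Traceback (most recent call last):
  File "<stdin>", line 2, in <module>
  File "h.py", line 26, in lips
    k=blue(p)&(abs(r[...,1]-cy)<.03)&(X[...,2]>.06)&(X[...,2]<.08);print(n,nm,k.sum(),np.percentile(r[k][:,0],[5,50,95]).round(4))
                                                                                      ~~~~~~~~~~~~~^^^^^^^^^^^^^^^^^^^^^
    return _quantile_unchecked(
        a, q, axis, out, overwrite_input, method, keepdims, weights)
    return _ureduce(a,
                    func=_quantile_ureduce_func,
    ...<5 lines>...
                    overwrite_input=overwrite_input,
                    method=method)
    r = func(a, **kwargs)
    result = _quantile(arr,
                       quantiles=q,
    ...<2 lines>...
                       out=out,
                       weights=wgt)
    slices_having_nans = np.isnan(arr[-1, ...])
                                  ~~~^^^^^^^^^
IndexError: index -1 is out of bounds for axis 0 with size 0
```

Emit:
carry_out(
  steps=[0,-0.0013,0,0.0313,0,0,0,0,-0.0013,0,0.0625,0,0,0,0,-0.0013,0,0.085,0,0,0,0,-0.0013,0,0.0963,0,0,0,0,-0.0013,0,0.0963,0,0,0],
)

```text
clock: 4.9
eef_pos: [0.5679, -0.3134, 0.1278]
ee_rot: [-0.001, 0.999, -0.034, -0.002]
wrist_force: [-0.4, 0.0, -0.1]
opening: 0.0004
finger_force: 0.0
```

Converted, -3 cm / 80 = -0.0375, -2.2 cm / 80 = -0.0275.

Emit:
carry_out(
  steps=[0,-0.005,0,0,0,0,0,0,-0.0113,0,0,0,0,0,0,-0.0188,0,0,0,0,0,0,-0.0275,0,0,0,0,0,0,-0.0375,0,0,0,0,0],
)

```text
clock: 5.32
eef_pos: [0.5393, -0.3128, 0.131]
ee_rot: [0.0, 0.999, -0.035, 0.001]
wrist_force: [3.2, 1.0, 2.3]
opening: 0.0004
finger_force: 1.2
```

```bash
python3 - <<'E'
from h import *
go(-.1045,-.0418,.128)
p,d=capture('scene'); cv2.imwrite('pics/s3.png',cv2.resize(p[170:370,160:400],None,fx=3,fy=3))
E
```

```text
t 5.32 rack xy [-0.0043 -0.0405] z 0.131 F [3.2 1.  2.3] open 0.0 shift cm [-10.02   0.12   0.27] turn [ 0.04 -0.16  0.03]
```

View pics/s3.png

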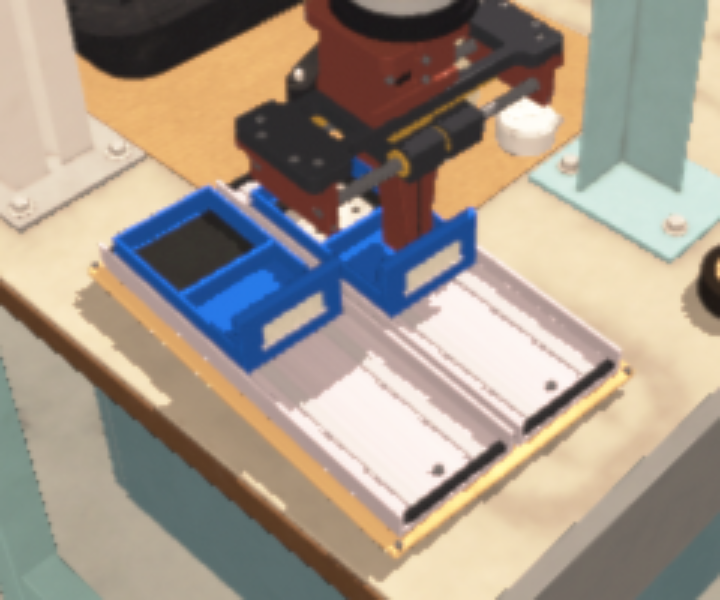

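The finger (405,230) sits behind the bracket lip and the tray is coming out. I'll keep drawing smoothly.

Converted, -4.5 cm / 80 = -0.0563, -3.6 cm / 80 = -0.045.

Emit:
carry_out(
  steps=[0,-0.0113,0,0.0013,0,0,0,0,-0.0225,0,0.0025,0,0,0,0,-0.0338,0.0013,0.0025,0,0,0,0,-0.045,0.0013,0.0025,0,0,0,0,-0.0563,0.0013,0.0025,0,0,0],
)

```text
clock: 5.78
eef_pos: [0.4929, -0.3106, 0.1275]
ee_rot: [-0.0, 0.999, -0.035, -0.0]
wrist_force: [2.2, 1.3, 0.8]
opening: 0.0003
finger_force: 1.2
```

Converted, -4.1 cm / 80 = -0.0513, -3.5 cm / 80 = -0.0438.

Emit:
carry_out(
  steps=[0,-0.0113,0,0,0,0,0,0,-0.0225,0,0,0,0,0,0,-0.0338,0,0,0,0,0,0,-0.0438,0,0,0,0,0,0,-0.0513,0,0,0,0,0],
)

```text
clock: 6.2
eef_pos: [0.4519, -0.3078, 0.1275]
ee_rot: [-0.0, 0.999, -0.035, -0.0]
wrist_force: [2.7, 0.7, -0.7]
opening: 0.0003
finger_force: 1.1
```

Converted, -1.2 cm / 80 = -0.015, -0.9 cm / 80 = -0.0113.

Emit:
carry_out(
  steps=[0,-0.0038,0,0,0,0,0,0,-0.0075,0,0,0,0,0,0,-0.0113,0,0,0,0,0,0,-0.015,0,0,0,0,0,0,-0.015,0,0,0,0,0],
)

```text
clock: 6.62
eef_pos: [0.4414, -0.3071, 0.1277]
ee_rot: [0.0, 0.999, -0.035, 0.0]
wrist_force: [3.0, 0.2, -2.1]
opening: 0.0005
finger_force: 1.5
```

```bash
python3 - <<'E'
from h import *
go(-.1045,-.0418,.128); lips()
E
```

```text
t 6.62 rack xy [-0.1024 -0.0417] z 0.1277 F [ 3.   0.2 -2.1] open 0.0 shift cm [-0.21  0.01 -0.03] turn [ 0.01 -0.06  0.02]
scene E 217 [-0.0023 -0.0002  0.004 ]
scene B 198 [-0.1221 -0.1204 -0.1158]
top E 130 [-0.0009  0.0025  0.006 ]Traceback (most recent call last):
  File "<stdin>", line 2, in <module>
  File "h.py", line 26, in lips
    k=blue(p)&(abs(r[...,1]-cy)<.03)&(X[...,2]>.06)&(X[...,2]<.08);print(n,nm,k.sum(),np.percentile(r[k][:,0],[5,50,95]).round(4))
                                                                                      ~~~~~~~~~~~~~^^^^^^^^^^^^^^^^^^^^^
    return _quantile_unchecked(
        a, q, axis, out, overwrite_input, method, keepdims, weights)
    return _ureduce(a,
                    func=_quantile_ureduce_func,
    ...<5 lines>...
                    overwrite_input=overwrite_input,
                    method=method)
    r = func(a, **kwargs)
    result = _quantile(arr,
                       quantiles=q,
    ...<2 lines>...
                       out=out,
                       weights=wgt)
    slices_having_nans = np.isnan(arr[-1, ...])
                                  ~~~^^^^^^^^^
IndexError: index -1 is out of bounds for axis 0 with size 0
```

Travel is now 0.120 m. A small extra pull will confirm the stop.

Converted, -0.3 cm / 80 = -0.0038, -0.15 cm / 80 = -0.0019.

Emit:
carry_out(
  steps=[0,-0.0019,0,0,0,0,0,0,-0.0038,0,0,0,0,0,0,-0.0038,0,0,0,0,0,0,-0.0038,0,0,0,0,0],
)

```text
clock: 7.05
eef_pos: [0.441, -0.307, 0.128]
ee_rot: [0.001, 0.999, -0.034, 0.003]
wrist_force: [10.8, -1.5, -8.2]
opening: 0.0
finger_force: 5.6
```

Converted, -9 cm / 80 = -0.1125, -5 cm / 80 = -0.0625.

Emit:
carry_out(
  steps=[0,0.0075,0,0,0,0,0,0,0.015,0,0,0,0,0,0,0.015,0,-0.025,0,0,0,0,0.015,0,-0.0625,0,0,0,0,0.015,0,-0.1125,0,0,0],
)

```text
clock: 7.47
eef_pos: [0.4485, -0.3069, 0.2162]
ee_rot: [-0.002, 0.999, -0.035, -0.003]
wrist_force: [0.9, -0.7, 0.2]
opening: 0.0004
finger_force: 0.0
```

Converted, -8 cm / 80 = -0.1, -6 cm / 80 = -0.075.

Emit:
carry_out(
  steps=[0,0,0,-0.05,0,0,0,0,0,0,-0.1,0,0,0,0,-0.0375,0,-0.1,0,0,0,0,-0.075,0,-0.1,0,0,0,0,-0.075,0,-0.1,0,0,0],
)

```text
clock: 7.88
eef_pos: [0.3853, -0.3039, 0.2981]
ee_rot: [0.0, 0.999, -0.036, -0.002]
wrist_force: [-0.9, 0.9, -0.9]
opening: 0.0005
finger_force: 0.0
```

```bash
python3 - <<'E'
from h import *
go(-.1045,-.0418,.128)
p,d=capture('scene'); cv2.imwrite('pics/s4.png',cv2.resize(p[170:370,160:400],None,fx=3,fy=3))
lips()
E
```

```text
t 7.88 rack xy [-0.1585 -0.0423] z 0.2981 F [-0.9  0.9 -0.9] open 0.001 shift cm [ 5.46 -0.08 16.99] turn [ 0.04  0.21 -0.18]
scene E 222 [-0.0021 -0.0004  0.0043]
scene B 212 [-0.1219 -0.12   -0.1154]
top E 129 [-0.0008  0.0026  0.0061]
top B 106 [-0.119  -0.1162 -0.1135]
```

View pics/s4.png

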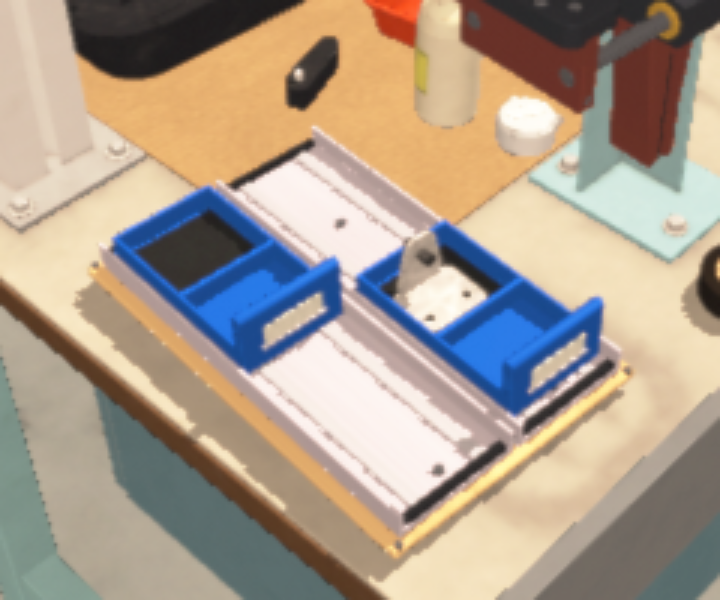

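The empty tray is home (lip near 290,310). The bracket tray is at its stop (lip near 555,350), with the bracket upright in its nest at (440,280), and the robot is clear of everything.

```bash
python3 -c "
from cell import workorder;print(workorder.finish_job())"
```

```text
the job is handed in; nothing more can be done
None
```

The empty tray was pushed fully home, then the bracket tray was drawn out to its stop by a fingertip behind its lip. The last picture showed the bracket upright in its nest, the job was handed in about 8 s in, and no verdict was returned.

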